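Raise the bar lamp over the metals bench

ROBOT

A 6-joint arm with a two-finger parallel gripper is mounted at the origin on the work surface. World frame = base frame: x ahead of the robot, y to its left, z up, the work surface at z = 0. Lengths are in m, angles in rad, forces in N, time in s.
With the tool pointing down it reaches from about 0.375 to 0.9 m from the base axis. Payload 3.1 kg.
Tool frame: the origin (TCP) lies between the finger pads; the fingertips stand 22 mm ahead of it and the grasp point (between the pads) lies 3 mm ahead of it (tip_reach is the x of the fingertips in the tool frame, in m); x points along the fingers, y is the direction in which the jaws open and shut, and the axes are right-handed (so a half turn about x gives the same grasp; the last joint's range is limited). The gripper opens to 85 mm and grips with 20 to 120 N. Pads are 22 mm wide; open, the fingers measure 114 mm over their backs; the gripper's body (76 mm by 85 mm) begins 54 mm behind the grasp point. The pads swing forward as they close: fully open they stand 13 mm farther back than shut.
Start: joints at [-1.308, 0.527, 1.433, -0, 1.181, -0.178], TCP at [0.267, -0.565, 0.253] pointing down, gripper open.
Joint ranges: [-3.08, 3.08], [-0.75, 2.2], [0.22, 2.44], [-1.43, 4.57], [0, 2.65], [-2.85, 2.85]. Speed limits (rad/s): [2.79, 2.79, 3.14, 3.14, 3.14, 3.14].

INTERFACE

Orientations are given as a 3x3 rotation matrix whose columns are the frame's x, y, z axes.
In Python, from plant import * gives the robot as it stands.
- The arm moves only by the tool jog_arm, never from a script. Its arguments are lists of equal length, an entry for each row: "gripper": the opening in per cent of the stroke, from 0 (shut) to 100 (fully open); "travel": the shift along the tool's x, y, z in m, a list of three; "turn": the turn about the tool's x in rad. In form: {"gripper": [gripper, ...], "travel": [[tx, ty, tz], ...], "turn": [turn, ...]}. A call has 1 to 8 rows; each row shifts and turns the pose as measured when the row begins, along the tool's axes as they then stand; what a row does not reach is not made up. A row lasts 1/8 s, in which the tool goes at most 62.5 mm and 10.7 degrees, less where a joint would pass 70% of its speed; a pose out of reach is approached as far as the arm can. A call is refused whole if a number of a shift passes 0.0625 or a number of a turn 0.188, either way. A call with a gripper value outside its range is refused whole. The fingers move at their own pace and stop on an object; "force" is the grip in N (left out, the last holds). Time passes only in rows, so rows that do not move let the fingers close. It gives the time, the measured TCP pose, the force and the opening at its end, in the units of the state.
- sense(): the state, without advancing time (a new reading comes with each control period).
- read_camera(name): name is "side" or "top" or "wrist"; returns the picture (420x560x3 uint8, blue, green, red); there is no depth.
- camera_model(name): a dict with "fx", "fy", "cx", "cy" (pixels), "dist" ([k1, k2, p1, p2, k3] as OpenCV has them; the pictures are not rectified), "extrinsics" (4x4, takes a point from camera to world coordinates). Camera axes: x right, y down, z forward; pixel columns grow to the right and rows downward; lengths in m; the calibration is good to about 2 mm. A picture is of the moment at which its call begins: read the wrist's pose just before it. camera_model takes no time and is no camera call; for the wrist camera it gives the pose at the moment of the call.
- job_done(): hands the job in, once; it reports no verdict.
Trained networks look in the newest picture that a camera, given by its name, has taken for a name from the list of things; names that differ only in an ending like _2 or _b are one class to them, and where a whole thing is asked for, a point or a joint stands for the part that bears it (a point fixed in the world has none). Each returns a list of dicts, best first, with "score" (0 to 1); they miss things now and then, are a little off and sometimes report something else, mostly with a low value. They report only what shows in the picture. A call takes as long as a camera call.
- recognise(target, camera): "bbox" ([left, top, right, bottom] in pixels, round what is visible of it).
The state is a dict: "clock": time; "joints": joint angles; "dq": joint speeds; "joint_torque": joint torques, N m; "tool_pos": TCP position; "orientation": TCP orientation; "force": force on the tool from outside, world axes, zero at the start; "ft_torque": the same for the moment, N m; "grip_width": finger opening in m.
Only numpy, scipy, OpenCV 4.12 (cv2) and the standard library are available. Lean on these libraries where they do the work, as an engineer would, in place of code of your own. Each camera call takes 0.05 s, during which the arm holds its last target.

TASK

Raise the arm of the bench lamp that has the straight bar-shaped head until it stands about 60 degrees up from the bench top, and let go so that its stiff hinge holds it there. Leave the magnifier with the round head, the hammer and the steel block where they are.

Things in the scene. Friction and masses are not known exactly. Their poses are not given: they have to be found in the camera images.
- bar_lamp: The bar lamp's base, fixed to the bench: dark steel disc 124 mm across and 22 mm high with a small upright fork. Origin: centre of its underside, on the bench top. Its own x axis points away from the way the arm leans: the arm reaches out along -x and swings up and down in the x-z plane. The hinge axis is parallel to y, 70 mm straight above the origin.
- bar_arm (a joint): Angle of the bar lamp's arm above level, in rad: 0 is level, pi/2 straight up, stops at 0 and 1.9. The hinge is stiff (about 1.4 N m, so about 10 N at the tube to raise it) and stays where it is left. Starts low, 0.15 to 0.5.
- bar_tube (a point): Middle of the bar lamp's head: a straight aluminium tube 28 mm in diameter and 220 mm long with black end caps and a white light strip on its underside, parallel to the hinge axis, fixed across the end of the arm 220 mm from the hinge axis. The flat aluminium arm (16 mm wide, 10 mm thick) meets it at its middle, leaving about 100 mm of free tube on either side. Its axes are those of the arm: y along the tube, -x outward along the arm from the hinge.
- lens_mid (a point): Bystander: centre of the round magnifier head, 120 mm across and 14 mm thick, a clear lens in an aluminium rim, at most 0.27 m above the bench, on a second lamp of the same base and arm as the bar lamp; its hinge is just as stiff. Not to be moved.
- hammer: Bystander: a hammer 240 mm long lying loose on the bench between the two lamps; origin at the underside of the hammer, its x axis along the handle towards the head.
- block: Bystander: a loose square steel bench block 80 x 80 x 22 mm, 1.1 kg, lying between the lamps nearer to the robot; origin at the centre of its underside.

How it is judged:
At the end, for the whole second after the job is handed in: The bar lamp's arm stands 60 degrees above level, give or take 10 degrees, and is at rest, held by its own hinge (value of joint bar_arm between 0.8727 and 1.2217 rad and velocity of joint bar_arm between -0.03 and 0.03 rad/s); the robot touches nothing.
It fails at once if the magnifier's head is moved by more than 20 mm (distance of lens_mid from where it was at the start of the episode above 0.02 m).
It fails at once if the hammer is moved by more than 20 mm (distance of hammer from where it was at the start of the episode above 0.02 m).
It fails at once if the steel block is moved by more than 20 mm (distance of block from where it was at the start of the episode above 0.02 m).
It also fails if it takes over 45 s, if anything falls off the work surface, if the arm or the gripper's body presses on something with over 40 N, if the wrist force passes 120 N, or if a joint passes its speed limit or range.

## Working session

There is one attempt and no reset: what is moved stays moved. The work goes in short steps, Python scripts to look and compute and a tool call to move; the robot and the scene stay as the last step left them, time stands still between calls to the robot, and variables do not carry over. Pictures are saved under pics/ and viewed, and the job is handed in when it is done.

Besides the shell and the picture viewer there is one more tool, called as a command line: name --pt "numbers of a row" for each row, then --argument value for the rest. jog_arm: Moves the arm, as the interface text tells. Its arguments: {"type":"object","properties":{"gripper":{"type":"array","items":{"type":"number"}},"travel":{"type":"array","items":{"type":"array","items":{"type":"number"}}},"turn":{"type":"array","items":{"type":"number"}},"force":{"type":"number"}},"required":["gripper","travel","turn"]}

```bash
mkdir -p pics; ls; python3 - <<'E'
from plant import *
import cv2
s=sense();print(s['clock'],s['tool_pos'],s['orientation'],s['grip_width'])
for c in('side','top'):
    im=read_camera(c);cv2.imwrite(f'pics/{c}0.png',im)
    m=camera_model(c);print(c,m)
    for t in('bar_tube','bar_lamp','lens_mid','hammer','block'):
        print(t,[(d['bbox'],round(d['score'],2)) for d in recognise(t,c)][:2])
E
```

```text
pics
0.0 [ 0.2665074  -0.56458706  0.25235902] [[-5.64220730e-04  4.26625419e-01 -9.04428236e-01]
 [ 2.09709307e-03 -9.04425886e-01 -4.26625619e-01]
 [-9.99997642e-01 -2.13738120e-03 -3.84377375e-04]] 0.08564087821201953
side {'fx': 410.1284785919344, 'fy': 410.1284785919344, 'cx': 276.4032078907324, 'cy': 215.70620110891903, 'dist': array([-0.12511531,  0.        ,  0.        ,  0.        ,  0.        ]), 'extrinsics': array([[-0.9533383 , -0.17360002,  0.24700023,  0.37847268],
       [-0.30113653,  0.6050947 , -0.73700555,  0.5268759 ],
       [-0.02151435, -0.77699642, -0.62913727,  0.55624873],
       [ 0.        ,  0.        ,  0.        ,  1.        ]])}
bar_tube [([229.7, 124.1, 341.2, 193.0], 0.56)]
bar_lamp [([213.0, 128.6, 341.0, 199.3], 0.75)]
lens_mid [([230.5, 126.0, 339.2, 192.0], 0.66), ([145.7, 297.1, 351.7, 389.7], 0.65)]
hammer [([158.1, 219.4, 280.4, 262.6], 0.79)]
block [([298.1, 251.4, 342.1, 291.3], 0.63)]
top {'fx': 458.6446884063272, 'fy': 458.6446884063272, 'cx': 283.93033932278195, 'cy': 208.9896133596214, 'dist': array([-0.09471648,  0.        ,  0.        ,  0.        ,  0.        ]), 'extrinsics': array([[ 0.02502792, -0.99678181,  0.07615532,  0.48526179],
       [-0.999636  , -0.02418634,  0.01195338, -0.01798199],
       [-0.010073  , -0.07642677, -0.99702431,  1.1289372 ],
       [ 0.        ,  0.        ,  0.        ,  1.        ]])}
bar_tube [([322.4, 139.2, 425.7, 246.5], 0.59)]
bar_lamp [([323.9, 125.3, 426.7, 248.1], 0.62)]
lens_mid [([110.9, 156.0, 193.0, 288.6], 0.56)]
hammer [([255.4, 122.7, 292.4, 220.8], 0.79)]
block [([252.7, 233.5, 291.4, 268.8], 0.56)]
```

View pics/side0.png

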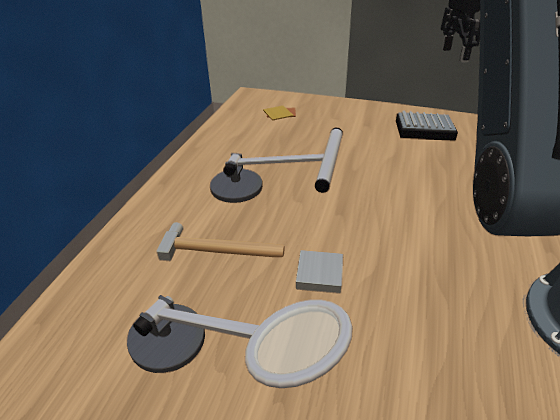

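View pics/top0.png

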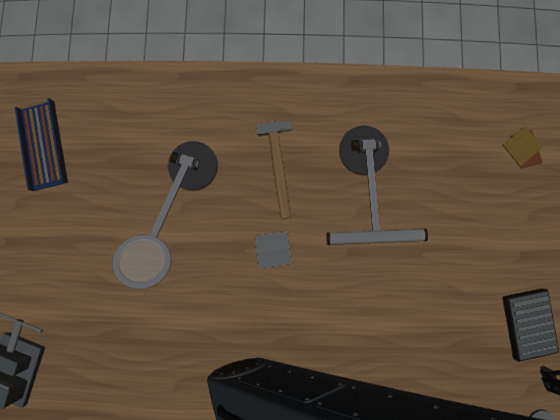

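```bash
cat > fit.py <<'E'
from plant import *
import cv2,numpy as np
from scipy.optimize import least_squares
def proj(c,P):
    m=camera_model(c);E=np.linalg.inv(m['extrinsics'])
    K=np.array([[m['fx'],0,m['cx']],[0,m['fy'],m['cy']],[0,0,1]])
    return cv2.projectPoints(np.array(P,float),cv2.Rodrigues(E[:3,:3])[0],E[:3,3],K,m['dist'])[0][:,0]
def pts(p):
    x,y,w,a=p
    ux=np.array([np.cos(w),np.sin(w),0]);uy=np.array([-np.sin(w),np.cos(w),0]);z=np.array([0,0,1])
    b=np.array([x,y,0]);t=b+.07*z-ux*.22*np.cos(a)+z*.22*np.sin(a)
    return b+.022*z,t+.11*uy,t-.11*uy,t
def fit(obs,p0=(.63,-.18,0,.3)):  # obs: cam->[disc top,left(+y) end,right end]
    f=lambda p:np.concatenate([(proj(c,pts(p)[:3])-np.array(o))[np.isfinite(np.array(o,float))] for c,o in obs.items()])
    r=least_squares(f,p0);return r.x,r.fun
E
python3 - <<'E'
from fit import *
o={'top':[(364,150),(328,239),(427,235)],'side':[(236,183),(322,184),(337,132)]}
p,r=fit(o);print(p,r.round(1));print(*pts(p))
im=cv2.imread('pics/side0.png');
for q in proj('side',pts(p)):cv2.circle(im,tuple(int(v) for v in q),2,(0,0,255),-1)
a=cv2.resize(im[100:220,190:360],None,fx=3,fy=3)
im=cv2.imread('pics/top0.png');
for q in proj('top',pts(p)):cv2.circle(im,tuple(int(v) for v in q),2,(0,0,255),-1)
b=cv2.resize(im[115:260,310:440],None,fx=2.48,fy=2.48)
h=min(len(a),len(b));cv2.imwrite('pics/f.png',np.hstack([a[:h,:450],b[:h]]))
E
```

```text
[ 0.71924235 -0.19753825  0.07317039  0.20668005] [ 0.1  0.1 -0.5  1.  -0.9 -0.1 -0.4 -2.6  0.5  0.3 -0.9 -0.9]
[ 0.71924235 -0.19753825  0.022     ] [ 0.49645905 -0.10357342  0.11514658] [ 0.51254218 -0.32298475  0.11514658] [ 0.50450061 -0.21327908  0.11514658]
```

View pics/f.png

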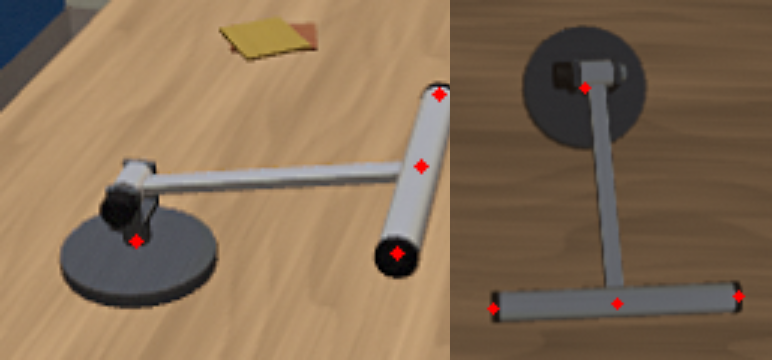

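```bash
cat > pl.py <<'E'
from plant import *
import numpy as np
from scipy.spatial.transform import Rotation as R
def plan(goal,yaw,n,tn=None):
    s=sense();O=np.array(s['orientation']);p=np.array(s['tool_pos'])
    y=np.arctan2(O[1,1],O[0,1]);d=-(yaw-y);d=(d+np.pi/2)%np.pi-np.pi/2 if False else (d+np.pi)%(2*np.pi)-np.pi
    tn=tn or n;st=(np.array(goal)-p)/n
    print('pos',p.round(4),'yawerr',-d,'F',s['force'].round(1) if hasattr(s['force'],'round') else s['force'],'w',s['grip_width'],'t',s['clock'])
    for k in range(n):
        t=d/tn if k<tn else 0
        print((O.T@st).round(4).tolist(),round(t,3)); O=O@R.from_rotvec([t,0,0]).as_matrix()
E
python3 -c "
from pl import *
plan([.5085,-.268,.25],.073,8)"
```

```text
pos [ 0.2667 -0.5652  0.2533] yawerr 1.2030194161486139 F [-0.2 -0.1 -0.7] w 0.0852808091746561 t 0.6
[0.0004, -0.0207, -0.0432] -0.15
[0.0004, -0.014, -0.0458] -0.15
[0.0004, -0.007, -0.0474] -0.15
[0.0004, 0.0002, -0.0479] -0.15
[0.0004, 0.0074, -0.0473] -0.15
[0.0004, 0.0144, -0.0457] -0.15
[0.0004, 0.0211, -0.043] -0.15
[0.0004, 0.0273, -0.0394] -0.15
```

jog_arm --gripper '[100,100,100,100,100,100,100,100]' --pt "0 -0.021 -0.043" --pt "0 -0.014 -0.046" --pt "0 -0.007 -0.047" --pt "0 0 -0.048" --pt "0 0.007 -0.047" --pt "0 0.014 -0.046" --pt "0 0.021 -0.043" --pt "0 0.027 -0.039" --turn '[-0.15,-0.15,-0.15,-0.15,-0.15,-0.15,-0.15,-0.15]'

```text
clock: 1.6
tool_pos: [0.5086, -0.261, 0.2538]
orientation: [[0.004, 0.995, 0.101], [-0.006, 0.101, -0.995], [-1.0, 0.003, 0.006]]
force: [-0.1, -0.7, 0.6]
grip_width: 0.0851
```

```bash
python3 -c "
from pl import *
plan([.5085,-.268,.18],.073,3)
import cv2;cv2.imwrite('pics/w1.png',read_camera('wrist'))"
```

```text
pos [ 0.5086 -0.261   0.2538] yawerr -0.028496610801236333 F [-0.1 -0.7  0.6] w 0.08511751826801287 t 1.6
[0.0246, -0.0003, 0.0022] 0.009
[0.0246, -0.0003, 0.0022] 0.009
[0.0246, -0.0003, 0.0022] 0.009
```

View pics/w1.png

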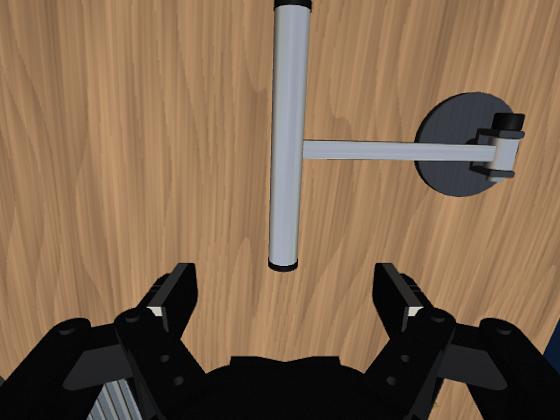

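```bash
python3 -c "
from fit import *
o={'top':[(364,150),(328,239),(427,235)],'side':[(236,183),(322,184),(337,132)],'wrist':[(467,143),(293,2),(283,266)]}
p0=[ 0.71924235, -0.19753825 , 0.07317039 , 0.20668005]
print(proj('wrist',pts(p0)).round(0).tolist())
p,r=fit(o,p0);print(p,r.round(1));print(*pts(p))"
```

```text
[[467.0, 150.0], [288.0, 6.0], [279.0, 269.0], [283.0, 153.0]]
[ 0.72088012 -0.19330603  0.07880539  0.21253639] [-1.6 -0.6 -1.8  0.3 -2.1 -1.3 -1.8 -1.7 -0.5  0.5 -2.2 -0.9  2.5  3.6
 -2.9 -1.1 -1.1  1.1]
[ 0.72088012 -0.19330603  0.022     ] [ 0.49783813 -0.10057697  0.11640678] [ 0.51515738 -0.31989419  0.11640678] [ 0.50649775 -0.21023558  0.11640678]
```

jog_arm --gripper '[100,100,100,100,100,50,33,33]' --pt "0.035 0.001 0.002" --pt "0.035 0.001 0.002" --pt "0.035 0 0" --pt "0.032 0 0" --pt "0.002 0 0" --pt "0 0 0" --pt "0 0 0" --pt "0 0 0" --turn '[0.012,0.011,0,0,0,0,0,0]' --force 40

```text
clock: 2.65
tool_pos: [0.512, -0.2609, 0.1161]
orientation: [[-0.004, 0.995, 0.095], [-0.008, 0.095, -0.995], [-1.0, -0.005, 0.008]]
force: [-33.0, -14.1, 10.0]
grip_width: 0.0324
```

```bash
python3 -c "
from pl import *
plan([.5108,-.265,.115],.079,1)
import cv2;cv2.imwrite('pics/w2.png',read_camera('wrist'));cv2.imwrite('pics/s2.png',read_camera('side'))"
```

```text
pos [ 0.512  -0.2609  0.1161] yawerr -0.016202633069606343 F [-33.  -14.1  10. ] w 0.032416434222333576 t 2.65
[0.0012, -0.0015, 0.0039] 0.016
```

View pics/w2.png

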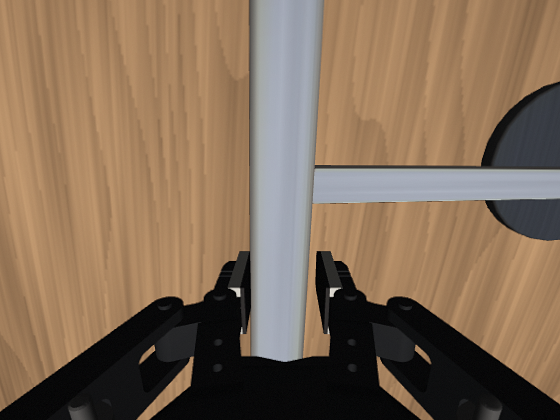

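View pics/s2.png

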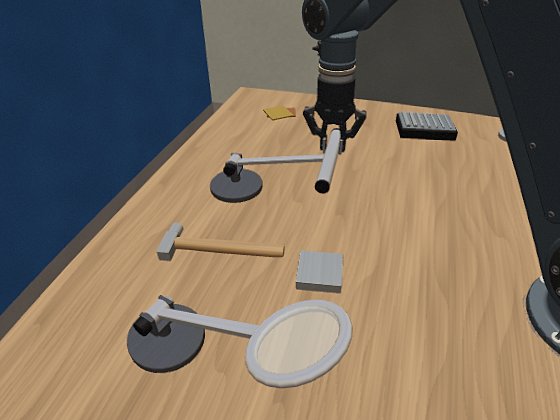

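jog_arm --gripper '[35,35]' --pt "0.001 -0.003 0" --pt "0 0 0" --turn '[0.016,0]'

```text
clock: 3.0
tool_pos: [0.5083, -0.2628, 0.1174]
orientation: [[0.0, 0.997, 0.074], [-0.01, 0.074, -0.997], [-1.0, -0.001, 0.01]]
force: [-0.0, 0.1, 0.2]
grip_width: 0.0301
```

jog_arm --gripper '[0,0,0]' --pt "0 0 0" --pt "0 0 0" --pt "0 0 0" --turn '[0,0,0]' --force 45

```text
clock: 3.38
tool_pos: [0.509, -0.2627, 0.1179]
orientation: [[0.001, 0.997, 0.074], [-0.011, 0.074, -0.997], [-1.0, 0.001, 0.011]]
force: [0.7, 0.7, -2.6]
grip_width: 0.0264
```

jog_arm --gripper '[0,0,0]' --pt "-0.021 0.006 0" --pt "-0.021 0.008 0" --pt "-0.02 0.01 0" --turn '[0,0,0]'

```text
clock: 3.75
tool_pos: [0.5258, -0.2615, 0.1745]
orientation: [[-0.02, 0.997, 0.078], [-0.009, 0.078, -0.997], [-1.0, -0.021, 0.008]]
force: [-2.7, -5.2, -11.7]
grip_width: 0.0264
```

```bash
python3 -c "
from pl import *
plan([.5108,-.265,.115],.079,1)
import cv2;cv2.imwrite('pics/w3.png',read_camera('wrist'));cv2.imwrite('pics/s3.png',read_camera('side'))"
```

```text
pos [ 0.5258 -0.2615  0.1745] yawerr 0.0007688798591711787 F [ -2.7  -5.2 -11.7] w 0.026362090565898923 t 3.75
[0.0598, -0.014, 0.0018] -0.001
```

View pics/s3.png

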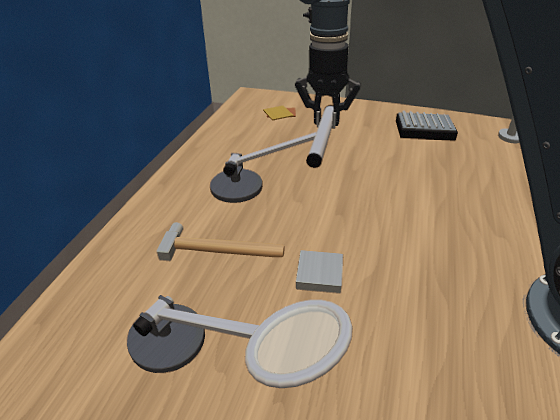

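jog_arm --gripper '[0,0,0]' --pt "-0.02 0.013 0" --pt "-0.018 0.014 0" --pt "-0.016 0.015 0" --turn '[0,0,0]'

```text
clock: 4.22
tool_pos: [0.5547, -0.2596, 0.2232]
orientation: [[-0.061, 0.995, 0.082], [-0.009, 0.081, -0.997], [-0.998, -0.061, 0.004]]
force: [-8.1, -4.8, -6.5]
grip_width: 0.0262
```

```bash
python3 -c "
from pl import *
import cv2;cv2.imwrite('pics/w4.png',read_camera('wrist'));im=read_camera('side');cv2.imwrite('pics/s4.png',cv2.resize(im[40:220,190:400],None,fx=3,fy=3))"
```

```text
(no output)
```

View pics/w4.png

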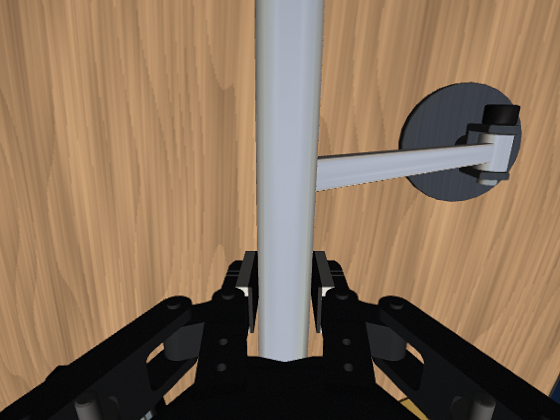

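View pics/s4.png

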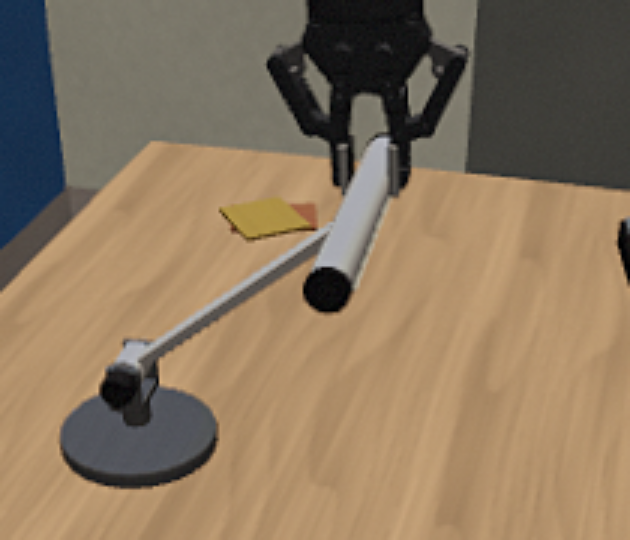

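```bash
python3 -c "
from fit import *
for p0 in ([.7209,-.1933,.0788],[.7192,-.1975,.0732]):
  for a in(.2,.65,.7,.75,.8):print(a,proj('side',pts([*p0,a]))[1].round(1), pts([*p0,a])[3])"
```

```text
0.2 [321.7 185.7] [ 0.50595443 -0.21027286  0.11370725]
0.65 [301.2 141.6] [ 0.54630504 -0.20708663  0.20314101]
0.7 [297.4 136.9] [ 0.55315687 -0.20654559  0.21172789]
0.75 [293.4 132.3] [ 0.56042796 -0.20597143  0.21996053]
0.8 [289.  127.9] [ 0.56810016 -0.20536561  0.22781834]
0.2 [322.6 184.9] [ 0.50416275 -0.2132689   0.11370725]
0.65 [302.3 140.8] [ 0.54453057 -0.21030869  0.20314101]
0.7 [298.5 136.1] [ 0.55138532 -0.20980602  0.21172789]
0.75 [294.5 131.6] [ 0.55865952 -0.2092726   0.21996053]
0.8 [290.2 127.1] [ 0.56633498 -0.20870975  0.22781834]
```

jog_arm --gripper '[45,45,45]' --pt "0 0 0" --pt "0 0 0" --pt "0.008 0 0" --turn '[0,0,0]'

```text
clock: 4.7
tool_pos: [0.5559, -0.2601, 0.2182]
orientation: [[-0.055, 0.995, 0.082], [-0.011, 0.082, -0.997], [-0.998, -0.056, 0.007]]
force: [0.3, 0.4, 0.1]
grip_width: 0.0387
```

jog_arm --gripper '[45,45,45,45]' --pt "0 0.005 0" --pt "-0.012 0.014 0" --pt "-0.013 0.015 0" --pt "-0.012 0.016 0" --turn '[0,0,0,0]'

```text
clock: 5.2
tool_pos: [0.5894, -0.2572, 0.2469]
orientation: [[-0.111, 0.99, 0.084], [-0.01, 0.083, -0.996], [-0.994, -0.111, 0.0]]
force: [-14.0, -3.3, 4.6]
grip_width: 0.0386
```

```bash
python3 -c "
from pl import *
import cv2;cv2.imwrite('pics/w5.png',read_camera('wrist'));im=read_camera('side');cv2.imwrite('pics/s5.png',cv2.resize(im[40:220,190:400],None,fx=3,fy=3))"
```

```text
(no output)
```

View pics/s5.png

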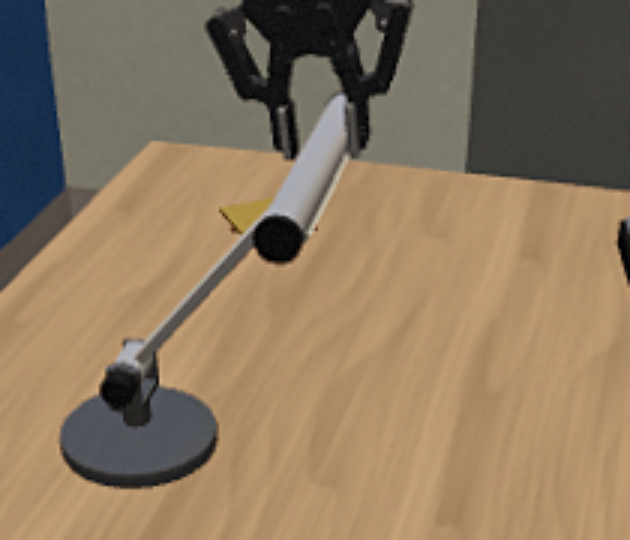

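jog_arm --gripper '[45,45,45]' --pt "-0.009 0.014 0" --pt "-0.009 0.014 0" --pt "-0.007 0.012 0" --turn '[0,0,0]'

```text
clock: 5.68
tool_pos: [0.6172, -0.2555, 0.2681]
orientation: [[-0.154, 0.985, 0.082], [-0.01, 0.081, -0.997], [-0.988, -0.154, -0.002]]
force: [-9.9, -2.2, 3.7]
grip_width: 0.039
```

```bash
python3 -c "
from fit import *
im=read_camera('side');cv2.imwrite('pics/s6.png',cv2.resize(im[40:220,190:400],None,fx=3,fy=3))
for a in(.87,.95,1,1.05,1.1,1.2):print(a,((proj('side',pts([.7201,-.195,.076,a]))[1]-[190,40])*3).round(1))"
```

```text
0.87 [279.2 245. ]
0.95 [255.4 226. ]
1 [239.7 214.9]
1.05 [223.5 204.4]
1.1 [206.8 194.7]
1.2 [172.2 177.6]
```

View pics/s6.png

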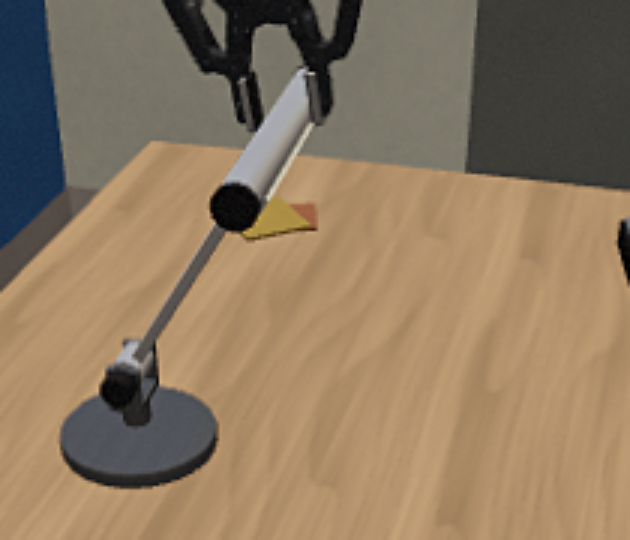

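jog_arm --gripper '[60,70,70,70,70,70,70]' --pt "0 -0.004 0" --pt "0 0 0" --pt "-0.03 0 0" --pt "-0.03 0 0" --pt "-0.04 0 0" --pt "-0.03 0 0" --pt "0 0 0" --turn '[0,0,0,0,0,0,0]'

```text
clock: 6.6
tool_pos: [0.6372, -0.2531, 0.399]
orientation: [[-0.149, 0.985, 0.084], [-0.009, 0.084, -0.996], [-0.989, -0.149, -0.004]]
force: [0.4, -0.1, 0.5]
grip_width: 0.0599
```

```bash
python3 -c "
from fit import *
im=read_camera('side');cv2.imwrite('pics/s7.png',cv2.resize(im[40:220,190:400],None,fx=3,fy=3));cv2.imwrite('pics/s7f.png',im);cv2.imwrite('pics/t7.png',read_camera('top'));s=sense();print(s['force'],s['tool_pos'])"
```

```text
[-0.94214391  0.01838522 -0.25993569] [ 0.63564903 -0.25250903  0.39550604]
```

View pics/s7.png

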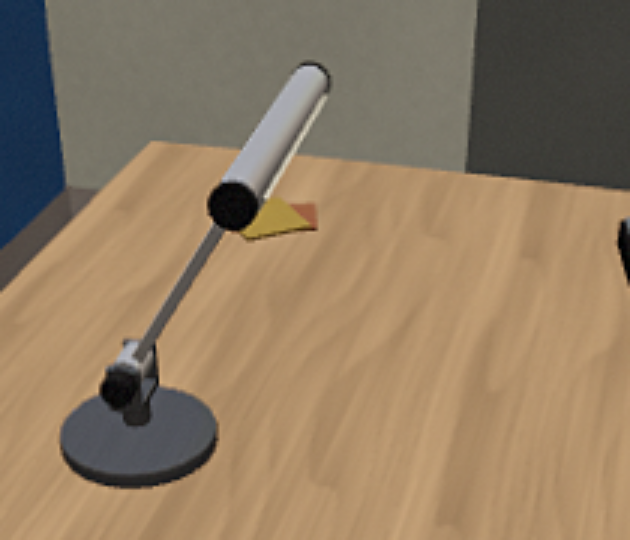

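View pics/t7.png

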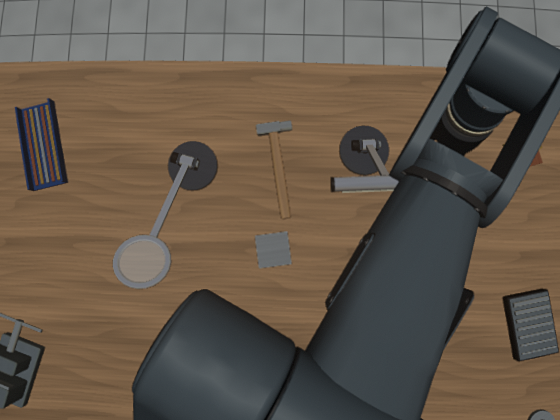

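The side close-up shows the bar lamp standing free, with its near cap at crop (234,204), which puts the arm at about 1.03 rad. In the top view the hammer, block and magnifier are at the same pixels as at the start.

```bash
python3 -c "
from plant import *
print(job_done())"
```

```text
the job is handed in; nothing more can be done
None
```

The bar lamp's arm now stands at about 1.03 rad (59°) above level, inside the 50–70° window. I let go of it and handed the job in at about 7 s on the clock.

- **How it was raised:** I gripped the tube on its free side, away from the hammer, and lifted it from about 0.21 to 0.70 rad. The tube slid about 10 mm down in the pads. I therefore opened the jaws, lowered them a little and pushed the tube the rest of the way with the near finger. Then I backed off upward, clear of the lamp.
- **Last checks:** After letting go, the angle read from the side picture stayed at about 1.03 rad, the wrist force was under 1 N, and the gripper was about 0.13 m above the tube. In the top view, the hammer, block and magnifier sit at the same pixels as at the start.
- **What disagreed:** During the lift, the height of the gripper suggested a larger arm angle than the camera did, because of the slip. I went by the camera. The gripper was also tilted by the load, by about 9° at the end, which did no harm. The first closing of the jaws pressed one finger on the tube with about 35 N. I re-centred before gripping, and the force fell to zero.

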